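Push the power module home and shut the test box

TASK

With the fingertips, push the plug-in module along its guide channel until it is fully home against the contact block inside the test box, and then push the standing lid down until it is fully shut over it. Only push the module, do not lift it, and leave the coil, the capacitor and the meter where they are.

Things in the scene. Friction and masses are not known exactly. Their poses are not given: they have to be found in the camera images.
- testbox: Grey sheet-metal test box fixed to the bench. Origin: centre underside, on the bench; +x runs from its open front (robot side) to the hinge side, z up. Shell x = -30 to 80 mm: side walls and far wall, tops at z = 80, outer width 104, open in front and on top. Its flat floor (top at z = 20) runs on in front of the shell as an open apron to x = -125.
- channel (a point): Middle of the apron, on its floor, at test box x = -77, y = 0, z = 20 mm. A guide rail 14 mm high stands on each side; the channel between them is 84 mm wide and runs on straight along test box x between the shell's side walls.
- stop (a point): Middle of the face of the black contact block inside the shell (70 mm wide, 24 mm high), at test box x = 58, y = 0, z = 32 mm: the module's stop.
- module: Loose plug-in power module, 0.2 to 0.45 kg: green board 80 mm (x) by 78 mm (y), 4 thick, with a heatsink and two capacitors, at most 46 high. Origin: centre underside; it lies on the channel floor, axes along the test box's. It starts 43 to 78 mm short of home. Home: its far end (x = +40) meets the stop, origin at test box x = 18 mm. Slides with plain friction, a few newtons.
- panel (a point): Middle of the outer face of the module's upright aluminium front panel (74 mm wide, 34 high from the module's underside, 4 thick), at module x = -40, y = 0, z = 17 mm, at its end nearest the robot: the face to push, towards test box +x.
- lid (a joint): Hinge angle of the lid, rad: 0 fully shut (level on the box), 1.57 upright, at most 1.9; starts at 1.35 to 1.7. It turns about a line along the test box's y axis through lid_hinge. The hinge is stiff: the lid stays at any angle and takes 1 to 4 N pushed 85 mm from the hinge. No latch.
- lid_hinge (a point): Middle of the lid's hinge line, fixed at test box x = 80, y = 0, z = 80 mm.
- lid_edge (a point): Middle of the lid's free edge, on the outer face (on top when shut; looks away from the robot when the lid stands). The lid: grey plate 116 mm from hinge to edge, 106 wide, 3 thick, its underside through the hinge line. A 22 mm skirt at the free edge is bent to the inner side; it hangs in front of the opening when shut and lands on the module if that still sticks out.
- coil: Bystander, loose: toroid coil lying flat, 50 mm across, 20 mm high. Origin: centre of its underside.
- capacitor: Bystander, loose: black capacitor can standing upright, 35 mm across, 50 mm high. Origin: centre of its underside.
- meter: Bystander, loose: grey hand meter lying on its back, 130 by 68 mm, 36 mm high. Origin: centre of its underside.
Things that resemble listed ones, but are neither listed nor needed, are in the scene too. Of the things shaped like the testbox, the grey one is meant. What is shaped like the module but red or turquoise is not meant.

How it is judged:
On the way, in this order (a step that is already met when the one before it is completed fails the run):
1. the module is pushed home against the contact block while the lid stands open (x of module in the frame of testbox above 0.014 m and z of module in the frame of testbox below 0.026 m and angle between module's own z axis and vertical below 0.08 rad and value of joint lid above 0.6 rad), for 0.1 s.
2. the lid is shut (value of joint lid below 0.05 rad), for 0.2 s.
At the end, for the whole second after the job is handed in: The module lies flat in the channel, at most 4 mm short of its home position, at rest; the lid is within 0.05 rad of fully shut; coil, capacitor and meter are within 20 mm of where they started (x of module in the frame of testbox above 0.014 m and z of module in the frame of testbox below 0.026 m and angle between module's own z axis and vertical below 0.08 rad and value of joint lid below 0.05 rad and linear speed of module below 0.01 m/s and distance of each of coil, capacitor, meter from where it was at the start of the episode below 0.02 m); the robot touches nothing.
It fails at once if the module is lifted or tipped out of its channel (z of module in the frame of testbox above 0.032 m or angle between module's own z axis and vertical above 0.3 rad).
It fails at once if the coil, the capacitor or the meter is moved by 20 mm or more (not (distance of coil from where it was at the start of the episode below 0.02 m) or not (distance of capacitor from where it was at the start of the episode below 0.02 m) or not (distance of meter from where it was at the start of the episode below 0.02 m)).
It also fails if it takes over 51 s, if anything falls off the work surface, if the arm or the gripper's body presses on something with over 40 N, if the wrist force passes 120 N, or if a joint passes its speed limit or range.

ROBOT

A 6-joint arm with a two-finger parallel gripper is mounted at the origin on the work surface. World frame = base frame: x ahead of the robot, y to its left, z up, the work surface at z = 0. Lengths are in m, angles in rad, forces in N, time in s.
With the tool pointing down it reaches from about 0.3 to 0.825 m from the base axis. Payload 5.4 kg.
Tool frame: the origin (TCP) lies at the very end of the fingers, on their centre line; the grasp point (between the pads) lies 19 mm behind it; z points along the fingers, x is the direction in which the jaws open and shut, and the axes are right-handed (so a half turn about z gives the same grasp; the last joint's range is limited). The gripper opens to 92 mm and grips with 3 to 60 N. Pads are 20 mm wide; open, the fingers measure 128 mm over their backs; the gripper's body (75 mm by 189 mm) begins 69 mm behind the grasp point.
Start: joints at [0.926, 0.158, 1.597, -0, 1.386, -0.21], TCP at [0.242, 0.521, 0.215] pointing down, gripper open.
Joint ranges: [-2.91, 2.91], [-0.94, 2.29], [0.18, 2.7], [-1.29, 4.43], [0.17, 2.64], [-3, 3]. Speed limits (rad/s): [2.57, 2.57, 3.14, 3.14, 3.14, 3.14].

INTERFACE

Orientations are given as a rotation vector (axis times angle).
In Python, from workcell import bot gives the robot as it stands. Calls block until the motion is done:
- bot.goto(position, orientation): joint-space move of the TCP to a pose.
- bot.line_to(position, rot=None, max_speed=0.15): straight line of the TCP; rot=None keeps the orientation; max_speed is the mean speed in m/s.
- bot.set_joints(angles): joint-space move.
- bot.set_gripper(opening, newtons=None): opening from 0.0 (shut) to 1.0 (fully open); newtons is the grip in N (None keeps the last); returns when the fingers have stopped.
- bot.hold(seconds).
- bot.inverse_kinematics(position, orientation): joint angles nearest the present ones, or None.
- bot.read_camera(name): name is "scene" or "top"; returns a dict with "pixels" (480x640x3 uint8, blue, green, red), "fx", "fy", "cx", "cy" (pixels), "R" (3x3) and "t" (3): a world point X has camera coordinates R X + t. Camera axes: x right, y down, z forward; pixel columns grow to the right and rows downward; lengths in m; the calibration is good to about 2 mm. A picture is of the moment at which its call begins. There is no depth.
A pose or a line that the arm cannot do raises bot.MotionError and nothing moves.
- bot.job_done(): hands the job in, once; it reports no verdict.
Readings, each from a call of its own:
- bot.current_clock(): time.
- bot.current_joints(): joint angles.
- bot.current_joint_vel(): joint speeds.
- bot.current_effort(): joint torques, N m.
- bot.current_ee_pos(): TCP position.
- bot.current_tool_rot(): TCP orientation.
- bot.current_contact_force(): force on the tool from outside, world axes, zero at the start.
- bot.current_ft_torque(): the same for the moment, N m.
- bot.current_opening(): opening from 0.0 (shut) to 1.0 (fully open).
Only numpy, scipy, OpenCV 4.12 (cv2) and the standard library are available. Lean on these libraries where they do the work, as an engineer would, in place of code of your own. Each camera call takes 0.05 s, during which the arm holds its last target.

## Working session

There is one attempt and no reset: what is moved stays moved. The work goes in short steps, each a Python script; the robot and the scene stay as the last script left them, time stands still between calls to the robot, and variables do not carry over. Pictures are saved under pics/ and viewed, and the job is handed in when it is done.

```bash
ls; mkdir -p pics
python3 - <<'E'
from workcell import bot
import cv2
for n in("scene","top"):
    c=bot.read_camera(n); cv2.imwrite(f"pics/{n}0.png",c["pixels"]); print(n,c["fx"],c["cx"],c["cy"],c["R"],c["t"])
print(bot.current_clock(),bot.current_tool_rot())
E
```

```text
pics
scene 555.9626780692157 322.6710585731938 239.53056012611754 [[ 0.62255435  0.78245929 -0.01354745]
 [ 0.67309889 -0.54421335 -0.50076913]
 [-0.39920417  0.30263723 -0.86547487]] [-0.37798438 -0.32845569  1.33319975]
top 563.0717072346766 326.7492976666107 241.8083233513958 [[ 0.01695461 -0.99981979  0.00854023]
 [-0.98641584 -0.01812188 -0.16326476]
 [ 0.1633901  -0.00565612 -0.98654533]] [0.02828859 0.57199354 1.34805452]
0.1 [ 2.64777645e+00  1.68966729e+00 -2.48378086e-03]
```

View pics/scene0.png

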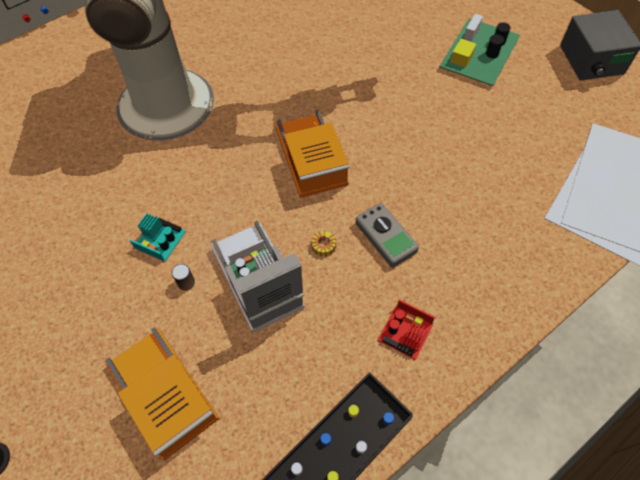

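View pics/top0.png

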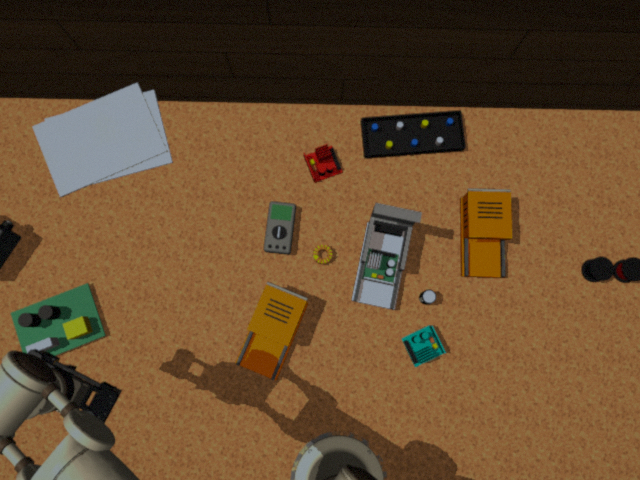

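The box candidates in the top view are grey at (385,258), orange at (275,330) and orange at (486,235). I choose the grey one. The module candidates are green at (380,265) in the grey box, turquoise at (424,345), red at (322,163) and a large green board at (58,323). I choose the one in the grey box's channel. Next I check both choices in a close crop.

Run:
```python
import cv2,numpy as np
a=cv2.imread("pics/top0.png")[190:320,330:450]
b=cv2.imread("pics/scene0.png")[210:340,200:320]
a=cv2.resize(a,None,fx=3.3,fy=4,interpolation=3) if 0 else cv2.resize(a,None,fx=4.5,fy=4.5,interpolation=3)
cv2.imwrite("pics/ctop.png",a); cv2.imwrite("pics/cscene.png",cv2.resize(b,None,fx=4.5,fy=4.5,interpolation=3))
```

```text
(no output)
```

View pics/ctop.png

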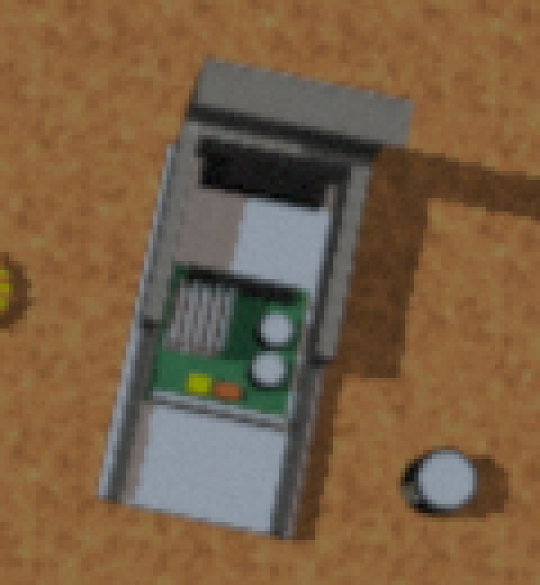

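View pics/cscene.png

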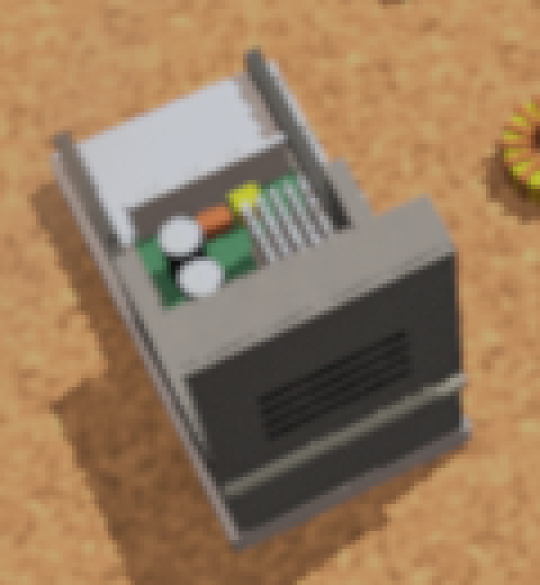

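The choice holds: grey box, green module, and front panel towards the robot (crop (215,405), image about (378,280)). The lid stands upright, with its edge at the top near image (397,213). Next I measure by casting rays.

```bash
cat > h.py <<'E'
import numpy as np,cv2
from workcell import bot
def ray(c,u,v):
    R=np.array(c["R"]);t=np.array(c["t"]);d=R.T@np.array([(u-c["cx"])/c["fx"],(v-c["cy"])/c["fy"],1]);return -R.T@t,d
def cast(c,u,v,z):
    o,d=ray(c,u,v);return o+d*(z-o[2])/d[2]
def proj(c,P):
    q=np.array(c["R"])@np.array(P)+np.array(c["t"]);return q[:2]/q[2]*np.array([c["fx"],c["fy"]])+[c["cx"],c["cy"]]
E
python3 - <<'E'
from h import *
np.set_printoptions(precision=4,suppress=True)
T=bot.read_camera("top");S=bot.read_camera("scene")
t=lambda x,y,z:cast(T,330+x/4.5-.4,190+y/4.5-.4,z)
s=lambda x,y,z:cast(S,200+x/4.5-.4,210+y/4.5-.4,z)
P={ 'floorFL':t(133,500,.02),'floorFR':t(275,533,.02),'railFL':t(108,499,.034),'railFR':t(296,540,.034),
'shellFL top':t(147,322,.08),'shellFR top':t(331,362,.08),
's railFL?':s(268,55,.034),'s railFR outer':s(57,160,.034),'s rearL bottom':s(468,435,.0),'s rearR bottom':s(237,547,0),
'panel L':t(150,400,.054),'panel R':t(288,430,.054)}
for k,v in P.items(): print(k,v)
f=lambda a,b:np.linalg.norm(P[a]-P[b])
print(f('floorFL','floorFR'),f('railFL','railFR'),f('shellFL top','shellFR top'),f('s rearL bottom','s rearR bottom'),f('panel L','panel R'))
for a,b in (('floorFR','floorFL'),('railFR','railFL'),('shellFR top','shellFL top'),('s rearR bottom','s rearL bottom'),('panel R','panel L')):
    d=P[b]-P[a]; print('yaw',np.arctan2(-d[0],d[1]), (P[a]+P[b])/2)
m=(P['floorFL']+P['floorFR'])/2; r=(P['s rearL bottom']+P['s rearR bottom'])/2
d=r-m;print('len',np.hypot(*d[:2]),'yaw',np.arctan2(d[1],d[0]))
E
```

```text
floorFL [ 0.4291 -0.0448  0.02  ]
floorFR [ 0.4123 -0.1232  0.02  ]
railFL [ 0.4285 -0.0302  0.034 ]
railFR [ 0.408 -0.133  0.034]
shellFL top [ 0.5203 -0.0476  0.08  ]
shellFR top [ 0.5006 -0.146   0.08  ]
s railFL? [ 0.4375 -0.0281  0.034 ]
s railFR outer [ 0.4236 -0.1313  0.034 ]
s rearL bottom [ 0.6271 -0.0625  0.    ]
s rearR bottom [ 0.6068 -0.168   0.    ]
panel L [ 0.4812 -0.0514  0.054 ]
panel R [ 0.4662 -0.1262  0.054 ]
0.08019157874685068 0.10479042613849308 0.10030495847425346 0.10744049835386905 0.07632222673736881
yaw -0.21045902503477737 [ 0.4207 -0.084   0.02  ]
yaw -0.1967893330745432 [ 0.4183 -0.0816  0.034 ]
yaw -0.19802650160049753 [ 0.5105 -0.0968  0.08  ]
yaw -0.19065806643399458 [ 0.617  -0.1153  0.    ]
yaw -0.19722905432512783 [ 0.4737 -0.0888  0.054 ]
len 0.1987644822738095 yaw -0.15817751071654335
```

Run:
```python
import numpy as np
L=np.array([[-125,42],[-125,-42],[-125,52],[-125,-52],[-30,52],[-30,-52],[80,52],[80,-52]])/1e3
W=np.array([[.4291,-.0448],[.4123,-.1232],[.4285,-.0302],[.408,-.133],[.5203,-.0476],[.5006,-.146],[.6271,-.0625],[.6068,-.168]])
l=L-L.mean(0);w=W-W.mean(0)
th=np.arctan2((l[:,0]*w[:,1]-l[:,1]*w[:,0]).sum(),(l*w).sum())
R=np.array([[np.cos(th),-np.sin(th)],[np.sin(th),np.cos(th)]]);o=W.mean(0)-R@L.mean(0)
print(th,o);print(((W-o)@R-L)*1e3)
print('panel',((np.array([[.4812,-.0514],[.4662,-.1262]]))-o)@R)
```

```text
-0.17140777853280834 [ 0.54085478 -0.10294098]
[[ 4.96582807 -3.77301248]
 [ 1.78468349  0.11032059]
 [ 1.88430358  0.51069176]
 [-0.78071995 -0.27951604]
 [ 0.3069436  -0.97602667]
 [-2.32030996  2.70574199]
 [-1.91665626  2.55916394]
 [-3.92407256 -0.85736309]]
panel [[-0.06757191  0.04061039]
 [-0.06959348 -0.03565201]]
```

```bash
cat >> h.py <<'E'
def box2w(th,o,p):
    c,s=np.cos(th),np.sin(th);return np.array([o[0]+c*p[0]-s*p[1],o[1]+s*p[0]+c*p[1],p[2]])
E
python3 - <<'E'
from h import *
T=bot.read_camera("top");S=bot.read_camera("scene")
o=[.5409,-.1029]
segs=[]
for y in(-.052,-.042,.042,.052): segs.append(((-.125,y,.034),(-.03,y,.034)))
for y in(-.052,.052): segs+=[((-.03,y,.08),(.08,y,.08)),((-.125,y,0),(.08,y,0)),((-.03,y,.034),(-.03,y,.08))]
segs+=[((-.125,-.042,.02),(-.125,.042,.02)),((.058,-.035,.044),(.058,.035,.044)),((.08,-.052,0),(.08,.052,0))]
rows=[]
for c,(r0,c0) in((T,(190,330)),(S,(210,200))):
  row=[]
  for th in(-.17,-.19):
    im=cv2.resize(c["pixels"][r0:r0+130,c0:c0+120],None,fx=3.2,fy=3.2,interpolation=3) if 0 else cv2.resize(c["pixels"][r0:r0+130,c0:c0+120],None,fx=3,fy=3,interpolation=3)
    if 1:
      for a,b in segs:
        p=[tuple(np.int32(((proj(c,box2w(th,o,q))-[c0,r0])+.5)*3)) for q in(a,b)]
        cv2.line(im,tuple(map(int,p[0])),tuple(map(int,p[1])),(0,0,255),1)
    row.append(im)
  cv2.imwrite(f"pics/ov_{c0}.png",np.hstack(row))
E
```

```text
(no output)
```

View pics/ov_330.png

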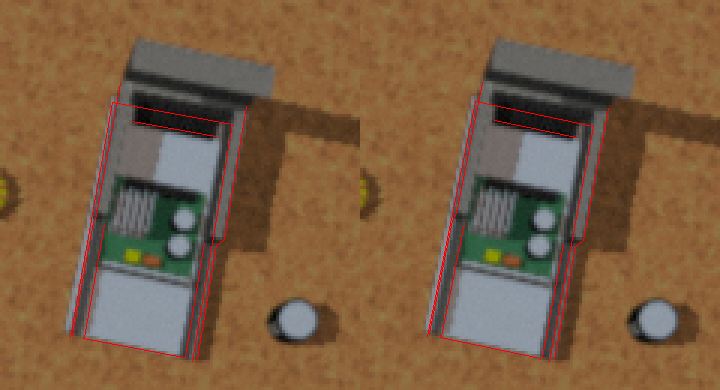

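View pics/ov_200.png

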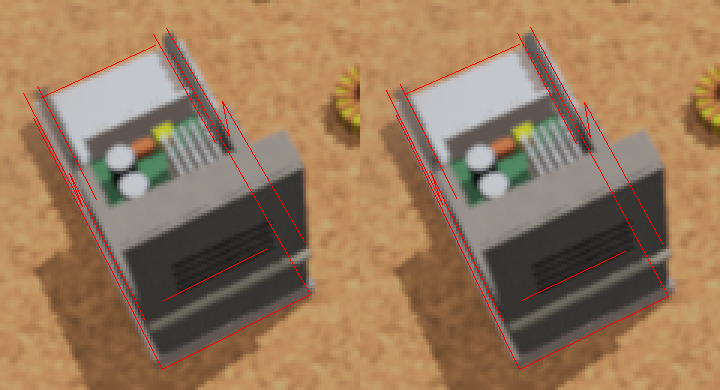

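Box yaw is about -0.187 and its origin about (0.542,-0.1035). The panel is at box x ≈ -68 mm, 46 mm short of home, which is inside the stated range. I push now with shut fingers pointing down, using force steps.

```bash
cat >> h.py <<'E'
from scipy.spatial.transform import Rotation as Ro
TH=-.187;O=[.542,-.1035]
def W(x,y,z): return box2w(TH,O,(x,y,z))
def rot(sgn):
    yb=np.array([-np.sin(TH),np.cos(TH),0])*sgn;zt=np.array([0,0,-1.]);M=np.c_[yb,np.cross(zt,yb),zt];return Ro.from_matrix(M).as_rotvec()
def fx(): # force in box axes
    f=np.array(bot.current_contact_force());c,s=np.cos(TH),np.sin(TH);return np.array([c*f[0]+s*f[1],-s*f[0]+c*f[1],f[2]])
E
python3 - <<'E'
from h import *
np.set_printoptions(precision=3,suppress=True)
for s in(1,-1): print(s,[bot.inverse_kinematics(W(x,0,z),rot(s)) for x,z in((-.095,.03),(.14,.17),(.14,.32),(-.02,.09))])
T=bot.read_camera("top")
for z in(.196,.175):
  for p in((205,58),(412,98),(190,105),(402,150)):
    q=cast(T,330+p[0]/4.5-.4,190+p[1]/4.5-.4,z); c,s=np.cos(TH),np.sin(TH); d=q[:2]-O; print(z,p,c*d[0]+s*d[1],-s*d[0]+c*d[1])
E
```

```text
1 [array([-0.455,  0.096,  2.068, -0.   ,  0.977, -1.838]), array([-0.363,  0.489,  1.275, -0.   ,  1.378, -1.746]), array([-0.363,  0.428,  1.064, -0.   ,  1.649, -1.746]), array([-0.416,  0.181,  1.832, -0.   ,  1.128, -1.8  ])]
-1 [array([-0.455,  0.096,  2.068, -0.   ,  0.977,  1.303]), array([-0.363,  0.489,  1.275, -0.   ,  1.378,  1.395]), array([-0.363,  0.428,  1.064, -0.   ,  1.649,  1.395]), array([-0.416,  0.181,  1.832, -0.   ,  1.128,  1.342])]
0.196 (205, 58) 0.0874529261852294 0.053191545258684414
0.196 (412, 98) 0.0884879833886718 -0.05123763240873622
0.196 (190, 105) 0.06248041965035943 0.05596360984904841
0.196 (402, 150) 0.06158427184792667 -0.051010767917190725
0.175 (205, 58) 0.09276430286163792 0.05221493349806182
0.175 (412, 98) 0.09381707409002464 -0.054001450762345575
0.175 (190, 105) 0.06736441549969048 0.055034439351708216
0.175 (402, 150) 0.06645293097531295 -0.05377070369962549
```

Run:
```python
from h import *
np.set_printoptions(precision=3,suppress=True)
r=rot(-1)
bot.set_gripper(0.0)
bot.goto(W(-.1,0,.2),r)
bot.line_to(W(-.1,0,.03),max_speed=.15)
bot.hold(.2); f0=fx(); print('f0',f0,bot.current_clock(),bot.current_opening())
c=bot.read_camera("scene");cv2.imwrite("pics/pre.png",cv2.resize(c["pixels"][190:350,170:350],None,fx=3.3,fy=3.3,interpolation=3))
x=-.1
while x<-.022:
    x+=.004; bot.line_to(W(x,0,.03),max_speed=.04)
    f=fx()-f0; print(round(x*1e3),f)
    if f[0]<-14: break
    if x>-.055: break
print(bot.current_clock(),bot.current_ee_pos())
```

```text
f0 [-0.     0.923  0.796] 5.4667 0.00467773125622134
-96 [ 0.288 -1.549 -1.029]
-92 [-0.634 -0.963 -1.754]
-88 [ 0.238 -1.184 -0.653]
-84 [ 0.341 -0.86  -0.679]
-80 [-0.439 -1.094 -1.028]
-76 [ 0.958 -0.56  -0.883]
-72 [-1.415 -1.556 -1.008]
-68 [-0.444 -1.382 -1.652]
-64 [-0.287 -1.006 -1.75 ]
-60 [-0.749 -1.931 -1.418]
-56 [-0.481 -0.506 -1.52 ]
-52 [-0.4   -0.976 -0.865]
8.5167 [ 0.491 -0.094  0.03 ]
```

View pics/pre.png

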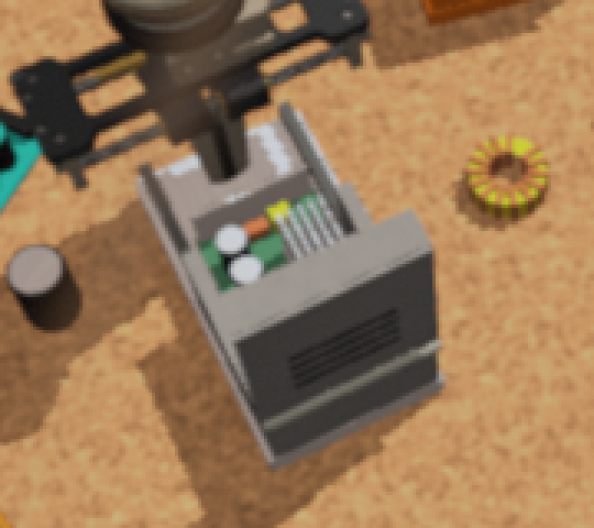

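Before the push, the shut fingers hang in the channel in front of the panel (crop (225,175) against the panel at (250,195)), clear of the rails. I continue to the stop and then look again.

Run:
```python
from h import *
np.set_printoptions(precision=3,suppress=True)
f0=np.array([0,0,0.])
x=-.052
while x<-.018:
    x+=.002 ; bot.line_to(W(x,0,.03),max_speed=.03)
    f=fx()
    print(round(x*1e3),f)
    if f[0]<-10: break
c=bot.read_camera("scene");cv2.imwrite("pics/p1.png",cv2.resize(c["pixels"][190:350,170:350],None,fx=3.3,fy=3.3,interpolation=3))
print(bot.current_clock(),bot.current_ee_pos())
```

```text
-50 [-2.52  -0.45   0.019]
-48 [-2.608  1.186  0.028]
-46 [-0.936  0.333 -0.032]
-44 [-0.761 -0.875 -0.137]
-42 [-0.945 -0.364 -0.351]
-40 [-1.238 -0.449  0.256]
-38 [-2.455 -0.063 -0.082]
-36 [-2.283 -0.555  0.273]
-34 [-2.407 -0.343  0.549]
-32 [-2.162 -0.986  0.282]
-30 [-8.947 -1.128  7.249]
-28 [-15.62   -0.496  13.319]
11.5667 [ 0.511 -0.098  0.03 ]
```

View pics/p1.png

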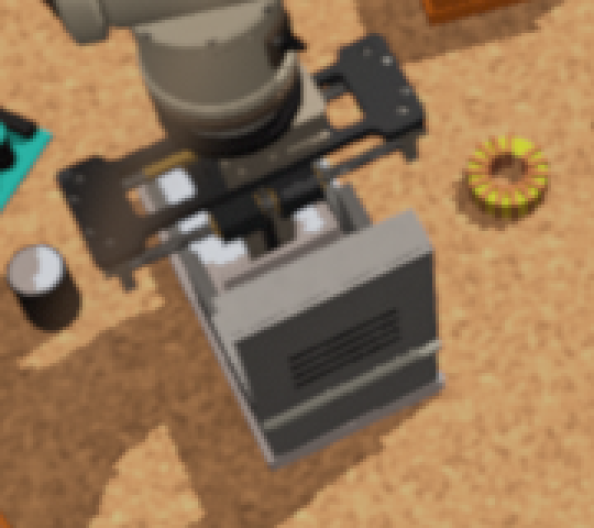

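The force rose sharply at TCP x ≈ -31 mm, so the finger face is at about -21 against a home of -22. I back off and check with both views.

Run:
```python
from h import *
np.set_printoptions(precision=3,suppress=True)
bot.line_to(W(-.06,0,.03),max_speed=.15)
bot.line_to(W(-.1,0,.32),max_speed=.3)
T=bot.read_camera("top");S=bot.read_camera("scene")
a=cv2.resize(T["pixels"][190:320,330:450],None,fx=3.2,fy=3.2,interpolation=3)
for x in(-.022,):
  for c,o in((T,(330,190)),):
    for y in(-.037,.037):
      p=(proj(c,W(x,y,.054))-o+.5)*3.2; cv2.circle(a,tuple(int(v) for v in p),3,(0,0,255),1)
b=cv2.resize(S["pixels"][210:340,200:320],None,fx=3.2,fy=3.2,interpolation=3)
cv2.imwrite("pics/p2.png",np.hstack([a,b]));print(bot.current_clock())
```

```text
13.1583
```

View pics/p2.png

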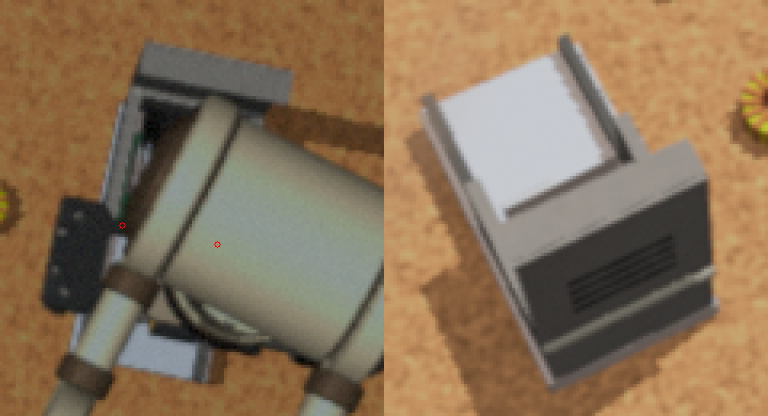

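Run:
```python
from h import *
S=bot.read_camera("scene")
c,s=np.cos(TH),np.sin(TH)
for p in((503,209),(600,160)):
    q=cast(S,200+(p[0]-384)/3.2-.4,210+p[1]/3.2-.4,.02);d=q[:2]-O;print(c*d[0]+s*d[1],-s*d[0]+c*d[1])
bot.goto(W(.15,0,.32),rot(-1))
bot.line_to(W(.15,0,.165),max_speed=.15)
bot.hold(.1);print(fx(),bot.current_clock())
T=bot.read_camera("top");S=bot.read_camera("scene")
a=cv2.resize(T["pixels"][190:320,330:450],None,fx=3.2,fy=3.2,interpolation=3)
for y in(-.037,.037):
      p=(proj(T,W(-.022,y,.054))-(330,190)+.5)*3.2; cv2.circle(a,tuple(int(v) for v in p),3,(0,0,255),1)
b=cv2.resize(S["pixels"][210:340,200:320],None,fx=3.2,fy=3.2,interpolation=3)
cv2.imwrite("pics/p3.png",np.hstack([a,b]))
```

```text
-0.03553213808547708 -0.03165570757334881
-0.038225561029926323 0.03435171735542799
[-0.0835901  -0.1912539   1.59715494] 15.475
```

View pics/p3.png

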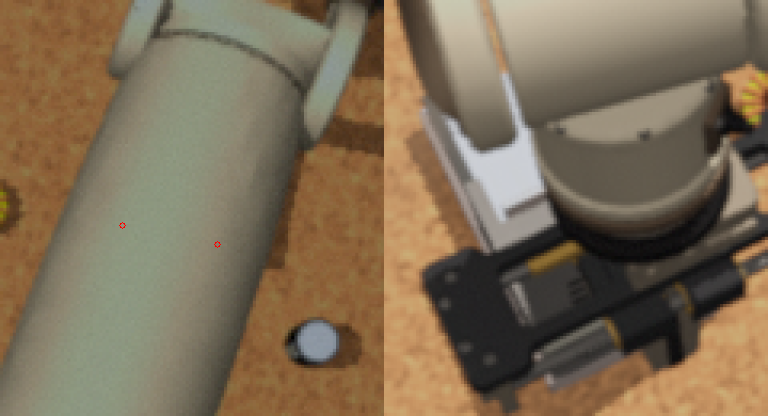

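Run:
```python
from h import *
S=bot.read_camera("scene")
c,s=np.cos(TH),np.sin(TH)
def bx(u,v,z):
    q=cast(S,u,v,z);d=q[:2]-O;return c*d[0]+s*d[1],-s*d[0]+c*d[1]
for p in((503,209),(600,160)): print(bx(200+(p[0]-384)/3.2-.4,210+p[1]/3.2-.4,.054))
# before: panel top edge in the first scene crop, rail front tops as bias check
for p in((130,210),(250,155)): print('before',bx(200+p[0]/4.5-.4,210+p[1]/4.5-.4,.054))
for p in((80,150),(235,82)): print('floor front (-125)',bx(200+p[0]/4.5-.4,210+p[1]/4.5-.4,.02))
```

```text
(np.float64(-0.017606369946519904), np.float64(-0.033950864765619024))
(np.float64(-0.020204821243679227), np.float64(0.02972910026987571))
before (np.float64(-0.061557513476593335), np.float64(-0.032170656074023994))
before (np.float64(-0.06193464153344386), np.float64(0.023727338414258642))
floor front (-125) (np.float64(-0.11968326721626626), np.float64(-0.037607954695323596))
floor front (-125) (np.float64(-0.1193315839850751), np.float64(0.03779410105369003))
```

The scene-view line is the panel's top edge. Cast at z=54 it gives -19 mm, or about -23 after the ~5 mm bias seen on the apron front. I get one clear top view before the lid hides the module.

Run:
```python
from h import *
bot.line_to(W(.15,0,.3),max_speed=.3)
j=np.array(bot.current_joints()); j2=j.copy(); j2[0]+=.75; bot.set_joints(j2)
T=bot.read_camera("top")
a=cv2.resize(T["pixels"][190:320,330:450],None,fx=4.5,fy=4.5,interpolation=3)
cv2.imwrite("pics/p4.png",a)
bot.set_joints(j);print(bot.current_clock())
```

```text
20.0083
```

View pics/p4.png

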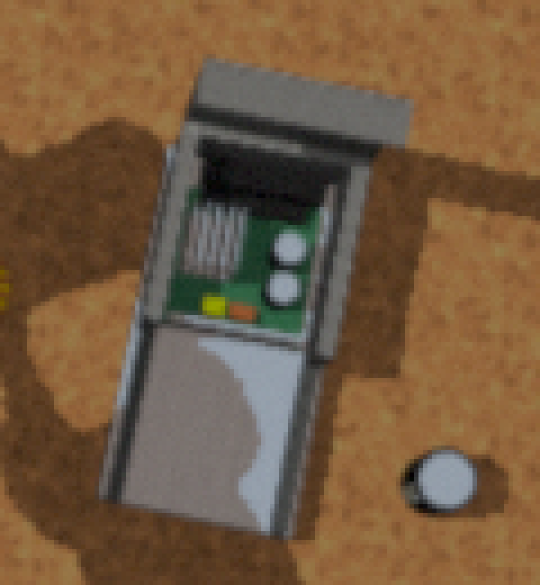

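The module's black connector now meets the contact block (crop (260,205)), the panel sits at the shell mouth (crop (230,330)), and the module is square. Now the lid, along an arc from behind.

Run:
```python
from h import *
np.set_printoptions(precision=2,suppress=True)
bot.line_to(W(.14,0,.172),max_speed=.2)
print(fx())
r=.095
bot.line_to(W(.105,0,.172),max_speed=.1);print(fx())
for a in np.linspace(1.6,.1,14):
    bot.line_to(W(.08-r*np.cos(a)+.003*np.sin(a)+.01,0,.08+r*np.sin(a)+.003*np.cos(a)),max_speed=.08)
    f=fx();print(round(a,2),f)
    if np.linalg.norm(f)>20: print('stop');break
print(bot.current_clock())
c=bot.read_camera("scene");cv2.imwrite("pics/l1.png",cv2.resize(c["pixels"][170:350,150:350],None,fx=3,fy=3,interpolation=3))
```

```text
[-0.5   0.41  0.25]
[-0.05 -0.13 -1.23]
1.6 [-0.81 -0.1  -0.  ]
1.48 [0.45 0.08 0.49]
1.37 [-0.29 -0.07  0.34]
1.25 [0.83 0.16 0.14]
1.14 [0.66 0.16 0.53]
1.02 [0.31 1.01 0.07]
0.91 [-1.1   0.15 -0.46]
0.79 [ 1.03  0.47 -0.14]
0.68 [-0.14  0.14 -0.4 ]
0.56 [-0.28 -0.2  -0.82]
0.45 [0.05 0.28 0.98]
0.33 [ 0.91  0.04 -0.06]
0.22 [ 0.39 -0.69 -0.2 ]
0.1 [-0.47  1.16 -0.14]
25.25
```

View pics/l1.png

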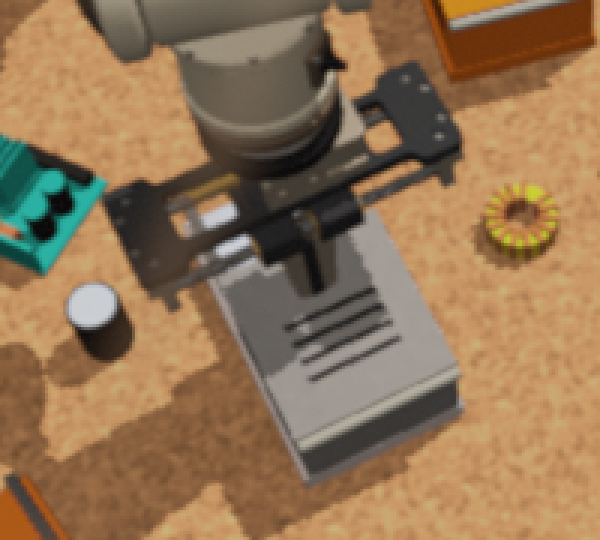

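The lid lies nearly level under the fingertips (crop (315,290)), and the coil and capacitor look untouched. I press it down under force watch.

Run:
```python
from h import *
np.set_printoptions(precision=2,suppress=True)
p=np.array(bot.current_ee_pos());print(p)
z=p[2]
while z>.072:
    z-=.002; bot.line_to([p[0],p[1],z],max_speed=.03); f=fx(); print(round(z*1e3,1),f)
    if f[2]>12: break
bot.hold(.3);print(fx())
bot.line_to([p[0],p[1],.2],max_speed=.2)
q=np.array([p[0],p[1],.3]);bot.line_to(q,max_speed=.3)
j=np.array(bot.current_joints());j[0]+=.9;bot.set_joints(j)
for n in("top","scene"):
    c=bot.read_camera(n);cv2.imwrite(f"pics/end_{n}.png",c["pixels"])
print(bot.current_clock())
a=cv2.resize(cv2.imread("pics/end_top.png")[190:320,330:450],None,fx=3.2,fy=3.2,interpolation=3)
b=cv2.resize(cv2.imread("pics/end_scene.png")[210:340,200:320],None,fx=3.2,fy=3.2,interpolation=3)
cv2.imwrite("pics/l2.png",np.hstack([a,b]))
```

```text
[ 0.54 -0.1   0.09]
90.2 [-0.08  0.52  0.57]
88.2 [-0.29  0.51  0.09]
86.2 [ 0.4   0.63 -0.34]
84.2 [-0.1  -0.12 -0.37]
82.2 [-3.26  1.08  7.08]
80.2 [-8.79  0.81 20.27]
[-8.78  0.5  20.28]
30.1667
```

View pics/l2.png

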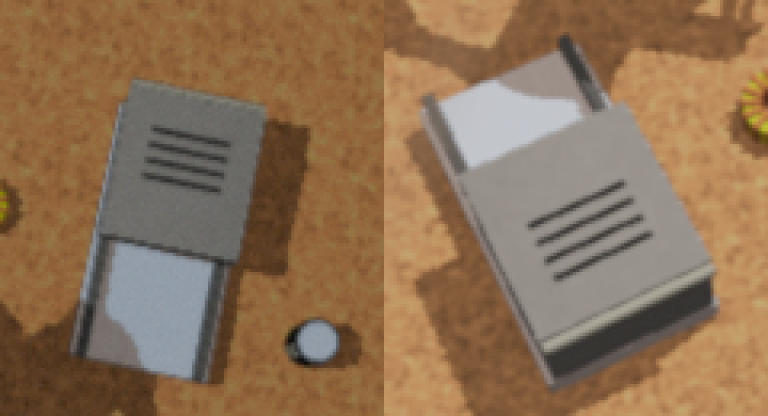

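View pics/end_top.png

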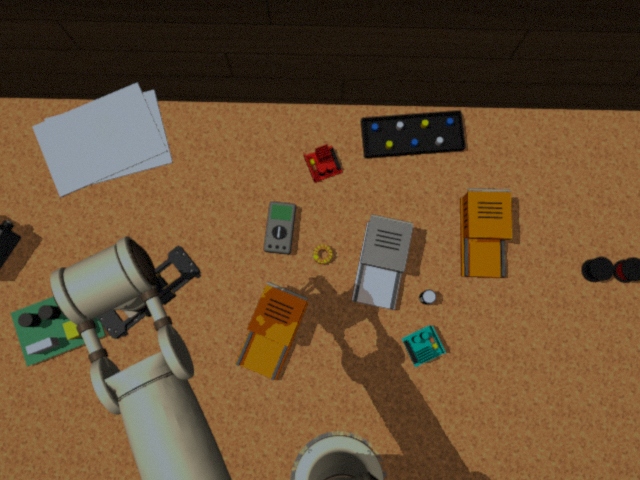

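The lid met a hard stop at z ≈ 83 mm, which is its shut height, and it looks level. The coil (322,254), capacitor (428,297) and meter (280,228) are where they were at the start. The arm is clear, so I hand the job in.

Run:
```python
from workcell import bot
bot.job_done(); print(bot.current_clock())
```

```text
the job is handed in; nothing more can be done
the job is handed in; nothing more can be done
```

I pushed the green module home in the grey test box with shut fingertips, then pushed the lid down until it was shut. The job was handed in at about 30 s of the 51 s allowed; no verdict is reported.

**Checks that agreed:**
- **Module:** it met a hard stop with the fingers' front face at box x ≈ -21 mm (home is -22). A clear top view before shutting the lid showed its connector against the contact block.
- **Lid:** it met a hard stop at z ≈ 83 mm, the height of its top when shut, under about 20 N. It looks level in both views.
- **Bystanders:** the coil, capacitor and meter look unmoved in the top picture.
- **Arm:** it was well clear of everything when I handed in.

**Checks that disagreed:**
- **Scene camera:** it read about 5 mm too far along box x compared with the top camera. I corrected for that, which put the panel at about -23 mm.
- **Box direction:** yaw estimates ranged from -0.16 to -0.21 rad. I used -0.187, and the lid edges then came out symmetric about the box centre.

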